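Show the plug's pins to the inspection camera

ROBOT

A 6-joint arm with a two-finger parallel gripper is mounted at the origin on a cart in front of the work surface, level with it; the furniture and walls round the work are solid. World frame = base frame: x ahead of the robot, y to its left, z up, the work surface at z = 0. Lengths are in mm, angles in degrees, forces in N, time in s.
With the tool pointing down it reaches from about 300 to 850 mm from the base axis. Payload 4.2 kg.
Tool frame: the origin (TCP) lies at the very end of the fingers, on their centre line; the grasp point (between the pads) lies 19 mm behind it (env.grasp_offset is the distance from the TCP to the grasp point, in mm); z points along the fingers, y is the line along which they close (so a half turn about z gives the same grasp; the last joint's range is limited). The gripper opens to 91 mm and grips with 3 to 60 N. Pads are 32 mm wide; open, the fingers measure 118 mm over their backs; the gripper's body (76 mm by 178 mm) begins 60 mm behind the grasp point.
Start: joints at [-69.729, 18.312, 89.639, -0, 72.044, -1.146], TCP at [209.969, -535.31, 213.976] pointing down, gripper open.
Joint ranges: [-177.97, 177.97], [-48.28, 115.42], [12.27, 149.76], [-77.06, 257.06], [2.81, 150.46], [-146.56, 146.56]. Speed limits (degrees/s): [147.25, 147.25, 180, 180, 180, 180].

INTERFACE

Orientations are given as [roll, pitch, yaw] about the fixed x, y, z axes, in that order (R = Rz(yaw) Ry(pitch) Rx(roll)).
In Python, from workcell import env, eyes gives the robot as it stands.
- The arm moves only by the tool send_rows, never from a script. Its arguments are lists of equal length, an entry for each row: "grip": the opening, from -1 (shut) to 1 (fully open), so that 0 is half open; "xyz": the shift along the world's x, y, z in m, a list of three; "yaw": the turn about the world's z in degrees. A call has 1 to 8 rows; each row is the pose to reach, as a shift and turn from the pose commanded when the call began; what a row does not reach only later rows make up. A row lasts 1/12 s, in which the tool goes at most 41.7 mm and 7.16 degrees, less where a joint would pass 70% of its speed; a pose out of reach is approached as far as the arm can. A call with a gripper value outside its range is refused whole. The fingers move at their own pace and stop on an object; "grip_force" is the grip in N (left out, the last holds). Time passes only in rows, so rows that repeat a pose let the fingers close. It gives the time, the measured TCP pose, the force, the opening and the grip force at its end, in the units of the state.
- env.state(): the state, without advancing time (a new reading comes with each control period).
- eyes.grab_frame(name): name is "scene" or "top" or "wrist"; returns a dict with "frame" (400x640x3 uint8, red, green, blue), "fx", "fy", "cx", "cy" (pixels), "pose" (4x4, takes a point from camera to world coordinates). Camera axes: x right, y down, z forward; pixel columns grow to the right and rows downward; lengths in mm; the calibration is good to about 2 mm. A picture is of the moment at which its call begins. There is no depth.
- env.job_done(): hands the job in; it is judged then, once.
The state is a dict: "time_s": time; "qpos": joint angles; "qvel": joint speeds; "effort": joint torques, N m; "ee_pos": TCP position; "ee_rot": TCP orientation; "force": force on the tool from outside, world axes, zero at the start; "torque": the same for the moment, N m; "gripper_width": finger opening in mm; "gripper_force": force on a finger pad.
Only numpy, scipy, OpenCV 4.12 (cv2) and the standard library are available. Lean on these libraries where they do the work, as an engineer would, in place of code of your own. Each camera call takes 0.05 s, during which the arm holds its last target. There are 200 camera calls.

TASK

Turn the indexing carousel by its black bar knob one click, whichever way brings the round mains plug from under the clear cover into the open front station, so that the carousel rests in its notch. Then take the plug out and hold it up level before the inspection camera, centred on the lens axis, its pins pointing straight at the lens and the pin tips 80 mm from it; finish while still holding it there, still, in the air. Leave the other two parts on the carousel and do not knock the camera.

Things in the scene. Friction and masses are not known exactly. Their poses are not given: they have to be found in the camera images.
- plug_mid (a point): Middle of the round black mains plug, on its axis, half-way up. The plug lies level on its side: barrel 40 mm across, 39 mm high; 68 mm long, 60 g. Own -y points along its three pins (16 to 34 mm from here), +y to the cable end, z up. Grip the barrel here across x. It starts under the cover one station (60 degrees) left or right of the opening, pins toward the base's +x within 20 degrees.
- pin_tips (a point): Middle of the plug's three pin tips, 34 mm from plug_mid along the plug's -y.
- opening (a point): Centre of the open front station on the disc's top, 30 mm above the worktop, fixed to the base. Own -x points out of the carousel's front (toward the robot), y to its left as seen from the robot, z up. The carousel's upright axis is 100 mm from here along +x. The cover's opening reaches 70 mm to either side of here, and from the front edge to 20 mm short of the axis.
- carousel_base: Grey 290 mm square base plate of the carousel; origin on the carousel's axis at worktop height, axes as opening. On it an aluminium disc, 264 mm across, with six round pads (stations) 100 mm from the axis, 60 degrees apart. Clear cover: underside 82 mm, top 87 mm above the worktop; its edge frame and corner caps reach 91 mm.
- knob_grip (a point): Grip point of the black bar knob on the carousel's axis, above the cover, 116 mm above the worktop: bar 46 mm long (own x), 12 mm thick (own y), from 90 to 129 mm above the worktop. It turns with the disc; at carousel angle 0 the bar points at the opening.
- carousel (a joint): Carousel angle, rad, counter-clockwise from above positive; 0 at the start. Sprung notches at -1.047, 0 and +1.047 (60 degrees) pull it in with up to 0.14 N m, damped; stops at +-1.3. A plug on the left of the opening (base +y) comes to the opening at +1.047, one on the right (-y) at -1.047.
- lens (a point): Centre of the front glass of the inspection camera's lens, a black barrel 24 mm across. Own -x points out of the lens, level, along its line of sight, roughly toward the robot; z up. Height 0.19 to 0.25 m, different each time. The camera body behind it is 36 mm wide and rises 16 mm above the lens axis; the post is 79 mm behind this point and 0.34 m tall.
- view_point (a point): Point on the line of sight 114 mm in front of the lens, where plug_mid belongs (pin tips then 80 mm from the lens). Axes as lens.
- fixture_box: Beige box 33 x 58 x 30 mm with a black round stub on one side; origin at its underside. Stands on the carousel on the other side of the opening from the plug. Leave it there.
- coax_tee: Small grey T-shaped coaxial adaptor, 33 x 42 x 15 mm, lying flat; origin at its underside. Lies in the front station at the start. Leave it on the carousel.
Mind the look-alikes: they are no part of the job. There is more than one size of the coax_tee; the one meant has the size given above.

How it is judged (in metres and radians):
On the way, in this order (a step that is already met when the one before it is completed fails the run):
1. the carousel rests in the next notch with the plug lying in the front opening ((value of joint carousel between 0.97 and 1.12 rad or value of joint carousel between -1.12 and -0.97 rad) and horizontal distance between plug_mid and opening below 0.03 m and z of plug_mid in the frame of opening below 0.026 m), for 0.2 s.
2. the plug is lifted out of the carousel, above the cover (z of plug_mid in the frame of opening above 0.08 m and contact force between the fingers and plug above 1 N), for 0.1 s.
At the end, for the whole second after the job is handed in: The plug is held still in the air, its middle within 20 mm of the view point (pin tips 80 mm from the lens), pins toward the lens, square to it and level within 0.2 rad; the carousel rests in a side notch (within 0.075 rad) with the beige box and grey tee still on it (distance between plug_mid and view_point below 0.02 m and angle between the y axis of plug_mid and the x axis of lens, either way round below 0.2 rad and distance between pin_tips and lens below 0.115 m and angle between plug_mid's own z axis and vertical below 0.2 rad and height (world z) of plug_mid above 0.16 m and contact force between the fingers and plug above 1 N and linear speed of plug below 0.02 m/s and (value of joint carousel between 0.97 and 1.12 rad or value of joint carousel between -1.12 and -0.97 rad) and z of each of fixture_box, coax_tee in the frame of opening above -0.01 m and angle between each of fixture_box, coax_tee's own z axis and vertical below 0.3 rad); the arm keeps its last pose, push and grip.
It fails at once if the camera is knocked (distance of lens from where it was at the start of the episode above 0.01 m).
It fails at once if one of the other parts is knocked over, thrown off or lifted off the carousel (angle between any of fixture_box, coax_tee's own z axis and vertical above 0.6 rad or z of any of fixture_box, coax_tee in the frame of opening below -0.012 m or z of any of fixture_box, coax_tee in the frame of opening above 0.03 m).
It also fails if it takes over 48 s, if anything falls off the work surface, if the arm or the gripper's body presses on something with over 40 N, if the wrist force passes 120 N, or if a joint passes its speed limit or range.

## Working session

There is one attempt and no reset: what is moved stays moved. The work goes in short steps, Python scripts to look and compute and a tool call to move; the robot and the scene stay as the last step left them, time stands still between calls to the robot, and variables do not carry over. Pictures are saved under pics/ and viewed, at most 10 in all, crops included, and the job is handed in when it is done.

Besides the shell and the picture viewer there is one more tool, called after ">>>" in YAML: its name, and indented under it one key for each argument. send_rows: Moves the arm, as the interface text tells. Its arguments: {"type":"object","properties":{"grip":{"type":"array"},"xyz":{"type":"array"},"yaw":{"type":"array"},"grip_force":{"type":"number"}},"required":["grip","xyz","yaw"]}

```bash
mkdir -p pics; cat > h.py <<'E'
import numpy as np, cv2
from workcell import env, eyes
def grab(n):
    d=eyes.grab_frame(n); np.savez('%s.npz'%n,**{k:d[k] for k in d}); return d
def load(n): return np.load('%s.npz'%n)
def plane(d,u,v,z):
    P=np.array(d['pose']); r=P[:3,:3]@np.array([(u-d['cx'])/d['fx'],(v-d['cy'])/d['fy'],1.]); o=P[:3,3]
    return o+r*(z-o[2])/r[2]
def ray(d,u,v):
    P=np.array(d['pose']); r=P[:3,:3]@np.array([(u-d['cx'])/d['fx'],(v-d['cy'])/d['fy'],1.]); return P[:3,3],r/np.linalg.norm(r)
def proj(d,p):
    P=np.array(d['pose']); q=P[:3,:3].T@(np.array(p)-P[:3,3]); return d['cx']+d['fx']*q[0]/q[2], d['cy']+d['fy']*q[1]/q[2]
def tri(a,b):
    (o1,r1),(o2,r2)=a,b
    s=np.linalg.lstsq(np.stack([r1,-r2],1),o2-o1,rcond=None)[0]
    p,q=o1+s[0]*r1,o2+s[1]*r2; return (p+q)/2,np.linalg.norm(p-q)
def save(d,name): cv2.imwrite('pics/'+name,np.ascontiguousarray(d['frame'][:,:,::-1]))
E
python3 - <<'E'
from h import *
for n in('scene','top'):
    d=grab(n); save(d,n+'1.png'); print(n,np.round(d['pose'],2).tolist(),d['fx'],d['cx'],d['cy'])
s=env.state(); print(s['time_s'],s['ee_pos'],s['ee_rot'],s['gripper_width'])
E
```

```text
scene [[-0.82, -0.4, 0.41, 68.28], [-0.57, 0.57, -0.59, 558.9], [0.0, -0.72, -0.69, 878.61], [0.0, 0.0, 0.0, 1.0]] 487.0130303562204 312.0285668014343 196.27127089138486
top [[0.03, -1.0, 0.08, 411.81], [-1.0, -0.03, 0.01, -80.84], [-0.01, -0.08, -1.0, 1125.08], [0.0, 0.0, 0.0, 1.0]] 423.170942649586 316.12528719402746 198.7527865767467
0.1 [ 209.82376544 -534.86550398  213.20197588] [-1.79909576e+02 -8.39042082e-04  2.14212016e+01] 90.93323749805083
```

View pics/scene1.png

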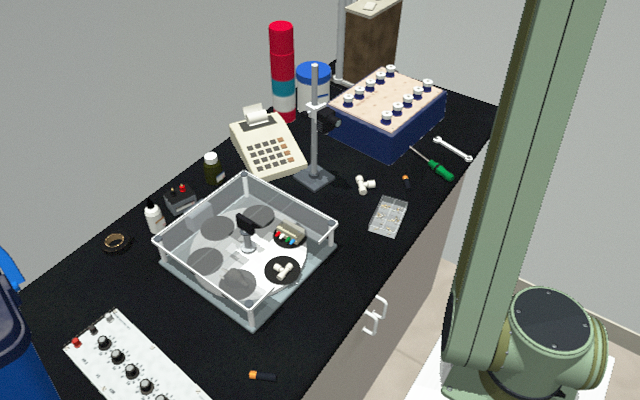

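View pics/top1.png

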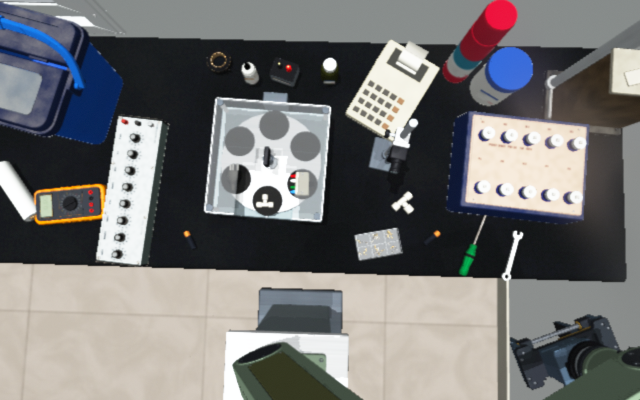

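```bash
python3 - <<'E'
from h import *
t=load('top')['frame'];s=load('scene')['frame']
a=cv2.resize(t[90:230,200:340],(560,560),interpolation=cv2.INTER_CUBIC)
b=cv2.resize(t[105:185,360:430],(0,0),fx=3.4,fy=3.4,interpolation=cv2.INTER_CUBIC)
c=cv2.resize(s[55:195,285:360],(0,0),fx=2.2,fy=2.2,interpolation=cv2.INTER_CUBIC)
o=np.zeros((600,800,3),np.uint8); o[:560,:560]=a; o[:b.shape[0],562:562+b.shape[1]]=b[:,:238]; o[280:280+c.shape[0],562:562+c.shape[1]]=c
cv2.imwrite('pics/crop1.png',o[:,:,::-1])
E
```

```text
(no output)
```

View pics/crop1.png

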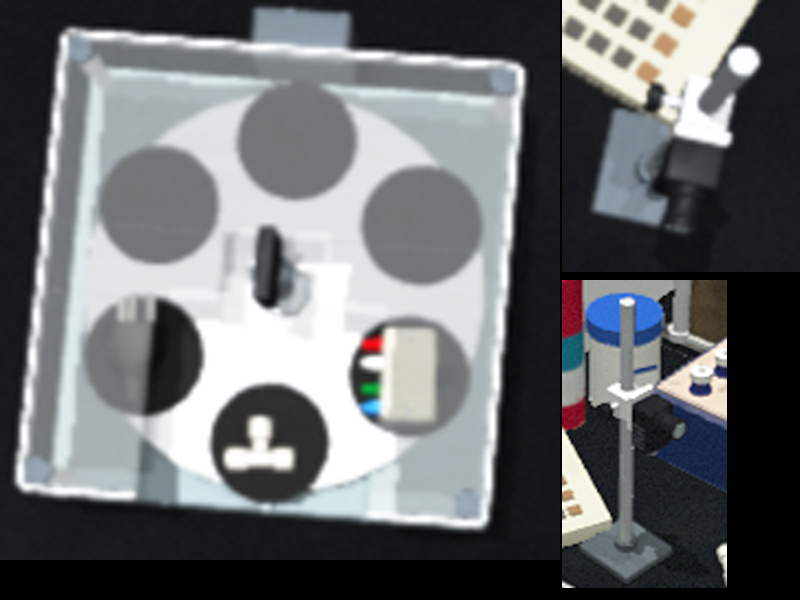

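```bash
python3 - <<'E'
from h import *
t=load('top');s=load('scene')
st=np.array([plane(t,200+u/4,90+v/4,30)[:2] for u,v in[(269,443),(410,376),(422,224),(297,140),(159,205),(144,355)]])
c=st.mean(0); d=st-c; print(st.round(1).tolist(),c,np.hypot(*d.T)); 
# station k (ccw from front? front dir = base -x); order listed: front,right(-y),...: angle 180+60k
a=[(np.degrees(np.arctan2(y,x))-180-60*k+180)%360-180 for k,(x,y) in enumerate(d)]; print('yaw',a,np.mean(a))
for e in[(268,228),(266,305),(267,266)]: print('knob',plane(t,200+e[0]/4,90+e[1]/4,129)[:2])
print('pins',[plane(t,200+u/4,90+v/4,50)[:2] for u,v in[(136,305),(136,395)]])
lt=(360+(677-562)/3.4,105+222/3.4); ls=(285+(678-562)/2.2,55+(431-280)/2.2)
print('lens',lt,ls,tri(ray(t,*lt),ray(s,*ls)))
print('post top',plane(t,360+181/3.4,105+62/3.4,340), plane(s,285+64/2.2,55+22/2.2,340),'foot',plane(t,360+88/3.4,105+165/3.4,10))
E
```

```text
[[491.6, 60.8], [538.1, -29.3], [638.6, -33.8], [692.4, 50.4], [646.3, 139.6], [546.8, 144.8]] [592.30872907  55.40177571] [100.81992574 100.57866437 100.5473651  100.18217404  99.99691864
 100.35513178]
yaw [np.float64(-3.069214560426616), np.float64(-2.593806471593325), np.float64(-2.567097614785098), np.float64(-2.8557561138649135), np.float64(-2.699443127994641), np.float64(-3.0082208532527375)] -2.7989231236528886
knob [613.06863526  53.79009438]
knob [566.64375465  53.10515871]
knob [590.11414846  53.45918409]
pins [array([576.4794859 , 147.35537718]), array([518.38958439, 144.63639316])]
lens (393.8235294117647, 170.29411764705884) (337.72727272727275, 123.63636363636363) (array([ 551.22570904, -234.36337703,  219.38424167]), np.float64(1.3698125806838373))
post top [ 623.69740696 -248.68108421  340.        ] [ 625.42276745 -245.52881251  340.        ] foot [ 628.60522794 -247.63876006   10.        ]
```

>>> send_rows:
  grip: [1,1,1,1,1,1,1,1]
  xyz:
    - [0.012,0.038,0]
    - [0.024,0.076,0]
    - [0.036,0.114,0]
    - [0.048,0.152,0]
    - [0.06,0.19,0]
    - [0.072,0.228,0]
    - [0.084,0.266,0]
    - [0.096,0.304,0]
  yaw: [-3,-6,-9,-12,-15,-18,-21,-24]

```text
time_s: 0.77
ee_pos: [305.8, -229.3, 213.8]
ee_rot: [-180.0, 0.0, -2.8]
force: [1.0, 0.0, -0.4]
gripper_width: 90.7
gripper_force: 0.0
```

>>> send_rows:
  grip: [1,1,1,1,1,1,1,1]
  xyz:
    - [0.022,0.034,0]
    - [0.044,0.068,0]
    - [0.066,0.102,0]
    - [0.088,0.136,0]
    - [0.11,0.17,0]
    - [0.132,0.204,0]
    - [0.154,0.238,0]
    - [0.176,0.272,0]
  yaw: [0,0,0,0,0,0,0,0]

```text
time_s: 1.43
ee_pos: [482.4, 42.8, 213.7]
ee_rot: [180.0, 0.0, -2.5]
force: [0.6, -1.1, -0.4]
gripper_width: 91.4
gripper_force: 0.0
```

```bash
python3 - <<'E'
from h import *
d=grab('wrist'); save(d,'w1.png'); print(np.round(d['pose'],2).tolist(),d['fx']); print(env.state()['ee_pos'])
print(proj(d,(592,55,129)),proj(d,(492,60,30)))
E
```

```text
[[-0.04, -0.96, -0.27, 559.37], [-1.0, 0.04, 0.01, 39.61], [0.0, 0.27, -0.96, 384.38], [0.0, 0.0, 0.0, 1.0]] 358.7663823053086
[486.90632288  48.33339179 213.64735611]
(np.float64(293.62043076841064), np.float64(54.24057255102079)) (np.float64(301.7679536513176), np.float64(175.0696812226885))
```

View pics/w1.png

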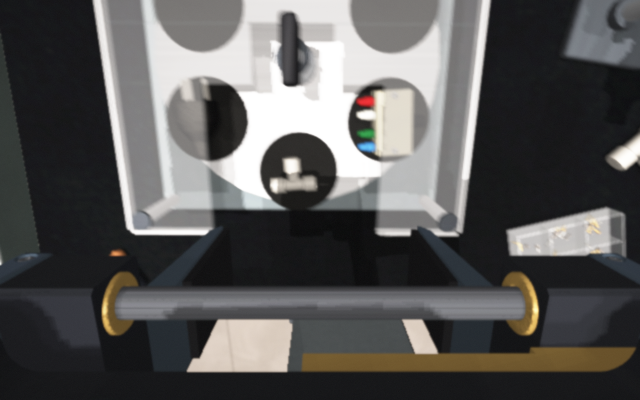

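>>> send_rows:
  grip: [1,1,1,1,1,1,1,1]
  xyz:
    - [0.028,0.004,0]
    - [0.056,0.008,0]
    - [0.084,0.012,-0.01]
    - [0.109,0.014,-0.04]
    - [0.109,0.014,-0.07]
    - [0.109,0.014,-0.1]
    - [0.109,0.014,-0.116]
    - [0.109,0.014,-0.116]
  yaw: [0,0,0,0,0,0,0,0]

```text
time_s: 2.15
ee_pos: [587.6, 54.2, 93.2]
ee_rot: [179.9, 0.6, -2.6]
force: [-0.1, 0.3, 0.6]
gripper_width: 91.1
gripper_force: 0.0
```

>>> send_rows:
  grip: [-1,-1,-1,-1,-1,-1,-1,-1]
  xyz:
    - [0,0,0]
    - [0,0,0]
    - [0,0,0]
    - [0,0,0]
    - [0,0,0]
    - [0,0,0]
    - [0,0,0]
    - [0,0,0]
  yaw: [0,0,0,0,0,0,0,0]
  grip_force: 15

```text
time_s: 2.82
ee_pos: [591.0, 54.7, 98.2]
ee_rot: [180.0, -0.0, -2.6]
force: [0.1, -0.6, -0.2]
gripper_width: 40.8
gripper_force: 0.0
```

>>> send_rows:
  grip: [-1,-1,-1,-1,-1,-1,-1,-1]
  xyz:
    - [0,0,0]
    - [0,0,0]
    - [0,0,0]
    - [0,0,0]
    - [0,0,0]
    - [0,0,0]
    - [0,0,0]
    - [0,0,0]
  yaw: [0,0,0,0,0,0,0,0]

```text
time_s: 3.48
ee_pos: [591.0, 57.0, 97.9]
ee_rot: [-179.8, 0.0, -2.6]
force: [0.2, 6.7, -0.9]
gripper_width: 12.4
gripper_force: 15.0
```

>>> send_rows:
  grip: [-1,-1,-1,-1,-1,-1,-1,-1]
  xyz:
    - [0,0.002,0]
    - [0,0.002,0]
    - [0,0.002,0]
    - [0,0.002,0]
    - [0,0.002,0]
    - [0,0.002,0]
    - [0,0.002,0]
    - [0,0.002,0]
  yaw: [2,5,8,11,14,17,20,23]

```text
time_s: 4.15
ee_pos: [591.1, 55.9, 97.8]
ee_rot: [179.9, 0.0, 20.5]
force: [0.2, -2.9, -1.1]
gripper_width: 11.7
gripper_force: 15.0
```

>>> send_rows:
  grip: [-1,-1,-1,-1,-1,-1,-1,-1]
  xyz:
    - [0,0,0]
    - [0,0,0]
    - [0,0,0]
    - [0,0,0]
    - [0,0,0]
    - [0,0,0]
    - [0,0,0]
    - [0,0,0]
  yaw: [3,6,9,12,15,18,21,24]

```text
time_s: 4.82
ee_pos: [591.8, 54.9, 97.9]
ee_rot: [179.8, 0.1, 44.6]
force: [2.9, -5.9, -2.7]
gripper_width: 12.0
gripper_force: 15.0
```

>>> send_rows:
  grip: [-1,-1,-1,-1,-1,-1,-1,-1]
  xyz:
    - [0,0,0]
    - [0,0,0]
    - [0,0,0]
    - [0,0,0]
    - [0,0,0]
    - [0,0,0]
    - [0,0,0]
    - [0,0,0]
  yaw: [3,6,9,11,12,13,13,13]

```text
time_s: 5.48
ee_pos: [592.3, 54.5, 97.9]
ee_rot: [179.8, 0.1, 57.4]
force: [4.5, -6.4, -2.3]
gripper_width: 11.7
gripper_force: 15.0
```

>>> send_rows:
  grip: [1,1,1,1,1,1,1,1]
  xyz:
    - [0,0,0]
    - [0,0,0]
    - [0,0,0]
    - [0,0,0.0]
    - [0,0,0.03]
    - [0,0,0.06]
    - [0,0,0.09]
    - [0,0,0.116]
  yaw: [0,0,0,0,0,0,0,0]

```text
time_s: 6.15
ee_pos: [591.0, 57.0, 216.0]
ee_rot: [179.9, -0.0, 57.4]
force: [0.6, 0.8, -0.1]
gripper_width: 62.3
gripper_force: 0.0
```

>>> send_rows:
  grip: [1,1,1,1,1,1,1,1]
  xyz:
    - [-0.03,0,0]
    - [-0.06,0,0]
    - [-0.09,0.003,0]
    - [-0.103,0.005,0]
    - [-0.103,0.005,0]
    - [-0.103,0.005,0]
    - [-0.103,0.005,0]
    - [-0.103,0.005,0]
  yaw: [1,2,3,4,5,5,5,5]

```text
time_s: 6.82
ee_pos: [489.2, 61.7, 213.9]
ee_rot: [180.0, -0.0, 62.4]
force: [-0.4, -0.5, -1.3]
gripper_width: 91.2
gripper_force: 0.0
```

```bash
python3 - <<'E'
from h import *
d=grab('wrist'); save(d,'w2.png'); print(np.round(d['pose'],2).tolist()); s=env.state(); print(s['ee_pos'],s['ee_rot'],s['time_s'])
print(proj(d,(592,55,129)),proj(d,(492,60,30)))
E
```

```text
[[0.89, -0.45, -0.12, 525.06], [-0.46, -0.85, -0.24, 129.57], [0.0, 0.27, -0.96, 384.65], [0.0, 0.0, 0.0, 1.0]]
[489.04289992  61.69136531 213.78324349] [ 1.79985285e+02 -5.13135031e-03  6.23956876e+01] 6.8667
(np.float64(450.83968880772727), np.float64(155.34868447067961)) (np.float64(322.05763542903844), np.float64(183.4220603817664))
```

View pics/w2.png

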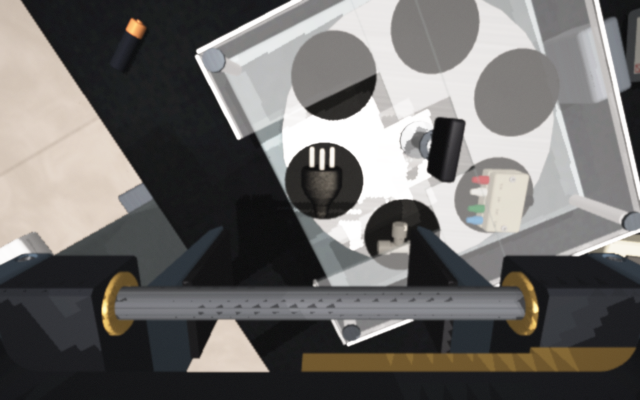

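```bash
python3 - <<'E'
from h import *
d=load('wrist')
for z in(48,52):
    tip=plane(d,322,147.5,z)[:2]; mid0=plane(d,322,168,z)[:2]
    a=np.radians(62.2); v=np.array([np.cos(a),np.sin(a)]); u=np.array([v[1],-v[0]])
    mid=tip-34*v; print(tip,mid,mid0-16*v-mid,'widths',plane(d,302,185,z)[:2]@u-plane(d,342,185,z)[:2]@u)
k=np.array([591,55.]); b=np.radians(57.3); bx=np.array([np.cos(b),np.sin(b)]); by=np.array([-bx[1],bx[0]])
C=[k+s*23*bx+t*6*by for s in(-1,1) for t in(-1,1)]
print([( (c-mid)@u,(c-mid)@v) for c in C]); print('knob top',[plane(d,x,y,129)[:2] for x,y in[(447,150),(456,120),(441,178)]],u,v)
E
```

```text
[509.42785476  93.90912978] [493.57070899  63.83337662] [-0.51504183 -1.1954684 ] widths -38.384498705467706
[509.61363629  94.33286113] [493.75649052  64.25710797] [-0.40917435 -0.99207543] widths -37.92841908632579
[(np.float64(94.35063247802657), np.float64(13.735968735024844)), (np.float64(82.39448892373576), np.float64(14.760971812673297)), (np.float64(98.27981094234546), np.float64(59.56785235980653)), (np.float64(86.32366738805467), np.float64(60.592855437454986))]
knob top [array([591.00862744,  59.80236698]), array([604.38773538,  76.20869184]), array([579.50860643,  43.00129744])] [ 0.88458098 -0.46638664] [0.46638664 0.88458098]
```

>>> send_rows:
  grip: [1,1,1,1,1,1,1,1]
  xyz:
    - [-0.006,0.008,-0.01]
    - [-0.006,0.008,-0.04]
    - [-0.006,0.008,-0.07]
    - [-0.006,0.008,-0.1]
    - [-0.006,0.008,-0.125]
    - [-0.006,0.008,-0.145]
    - [-0.006,0.008,-0.16]
    - [-0.006,0.008,-0.17]
  yaw: [0,0,0,0,0,0,0,0]

```text
time_s: 7.53
ee_pos: [481.7, 69.5, 41.7]
ee_rot: [-179.9, 0.1, 62.4]
force: [0.0, -0.6, 0.4]
gripper_width: 91.4
gripper_force: 0.0
```

>>> send_rows:
  grip: [0.6,0.4,0.3,0.2,0.1,0,0,-0.05]
  xyz:
    - [0,0,-0.005]
    - [0,0,-0.008]
    - [0,0,-0.008]
    - [0,0,-0.008]
    - [0,0,-0.008]
    - [0,0,-0.008]
    - [0,0,-0.008]
    - [0,0,-0.008]
  yaw: [0,0,0,0,0,0,0,0]
  grip_force: 8

```text
time_s: 8.2
ee_pos: [482.5, 69.7, 36.5]
ee_rot: [179.9, -0.0, 62.4]
force: [0.0, 0.0, 0.4]
gripper_width: 44.1
gripper_force: 0.3
```

>>> send_rows:
  grip: [-0.1,-0.15,-0.2,-0.3,-0.4,-0.5,-0.6,-1]
  xyz:
    - [0,0,0]
    - [0,0,0]
    - [0,0,0]
    - [0,0,0]
    - [0,0,0]
    - [0,0,0]
    - [0,0,0]
    - [0,0,0]
  yaw: [0,0,0,0,0,0,0,0]

```text
time_s: 8.87
ee_pos: [482.2, 69.7, 36.2]
ee_rot: [180.0, -0.0, 62.4]
force: [0.7, -0.5, 3.7]
gripper_width: 38.8
gripper_force: 8.0
```

```bash
python3 - <<'E'
from h import *
d=grab('wrist'); save(d,'w3.png'); s=env.state(); print(s['ee_pos'],s['ee_rot'],s['time_s'],s['gripper_width'],s['gripper_force'],s['force'])
E
```

```text
[482.21024073  69.69809203  36.18688814] [ 1.79968127e+02 -1.87984071e-02  6.24122217e+01] 8.9167 39.13984461630968 8.000349998474121 [ 1.15909087 -0.61351112  4.31237014]
```

View pics/w3.png

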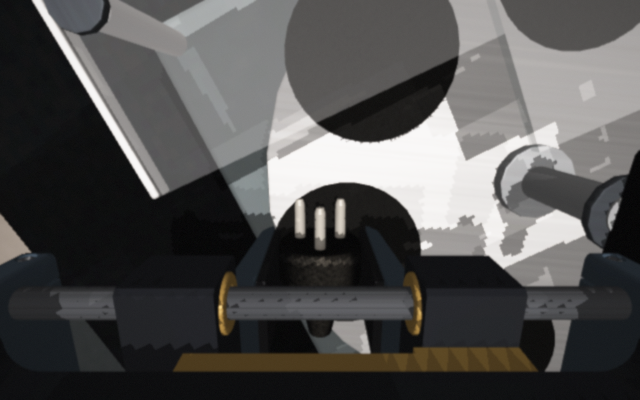

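>>> send_rows:
  grip: [-1,-1,-1,-1,-1,-1,-1,-1]
  xyz:
    - [0,0,0]
    - [0,0,0]
    - [0,0,0.01]
    - [0,0,0.03]
    - [0,0,0.055]
    - [0,0,0.08]
    - [0,0,0.105]
    - [0,0,0.125]
  yaw: [0,0,0,0,0,0,0,0]
  grip_force: 20

```text
time_s: 9.58
ee_pos: [481.3, 69.7, 161.8]
ee_rot: [-179.9, 0.0, 62.4]
force: [-0.2, 1.1, -1.0]
gripper_width: 38.9
gripper_force: 20.0
```

>>> send_rows:
  grip: [-1,-1,-1,-1,-1,-1,-1,-1]
  xyz:
    - [-0.005,0,0.015]
    - [-0.015,-0.01,0.03]
    - [-0.03,-0.025,0.04]
    - [-0.045,-0.045,0.045]
    - [-0.055,-0.065,0.045]
    - [-0.06,-0.085,0.045]
    - [-0.06,-0.105,0.045]
    - [-0.06,-0.125,0.045]
  yaw: [-4,-9,-14,-19,-24,-29,-34,-39]

```text
time_s: 10.25
ee_pos: [420.4, -55.9, 205.2]
ee_rot: [-179.9, 0.1, 23.2]
force: [0.5, 0.9, -0.3]
gripper_width: 38.8
gripper_force: 20.0
```

>>> send_rows:
  grip: [-1,-1,-1,-1,-1,-1,-1,-1]
  xyz:
    - [0,-0.022,0]
    - [0,-0.044,0]
    - [0,-0.066,0]
    - [0,-0.088,0]
    - [0,-0.11,0]
    - [0.0,-0.13,0]
    - [0.0,-0.15,0]
    - [0.0,-0.159,0]
  yaw: [-5,-10,-15,-20,-25,-29,-32,-33.5]

```text
time_s: 10.92
ee_pos: [421.2, -215.8, 204.9]
ee_rot: [-180.0, 0.1, -10.3]
force: [0.3, -0.2, 0.2]
gripper_width: 39.0
gripper_force: 20.0
```

>>> send_rows:
  grip: [-1,-1,-1,-1,-1,-1]
  xyz:
    - [0,0,0]
    - [0,0,0]
    - [0,0,0]
    - [0,0,0]
    - [0,0,0]
    - [0,0,0]
  yaw: [0,0,0,0,0,0]

```text
time_s: 11.42
ee_pos: [422.0, -213.6, 206.1]
ee_rot: [-180.0, -0.0, -10.0]
force: [0.8, -0.3, -0.8]
gripper_width: 38.8
gripper_force: 20.0
```

```bash
python3 - <<'E'
from h import *
s=env.state(); print(s['ee_pos'],s['ee_rot'],s['time_s'],s['gripper_width'],s['gripper_force'],s['force'])
S=grab('scene');w=grab('wrist');t=grab('top')
o=np.zeros((600,800,3),np.uint8)
o[:400,:480]=cv2.resize(S['frame'][80:240,270:462],(480,400),interpolation=cv2.INTER_CUBIC)
o[:312,482:794]=cv2.resize(t['frame'][105:209,355:459],(312,312),interpolation=cv2.INTER_CUBIC)
o[320:520,480:800]=cv2.resize(w['frame'],(320,200))
cv2.imwrite('pics/c4.png',o[:,:,::-1])
E
```

```text
[ 422.00900111 -213.60408668  206.07427314] [-1.79997447e+02 -4.77035205e-03 -1.00109340e+01] 11.4167 38.75872776992357 19.999949634075165 [ 0.82451177 -0.30983331 -0.78949332]
```

View pics/c4.png

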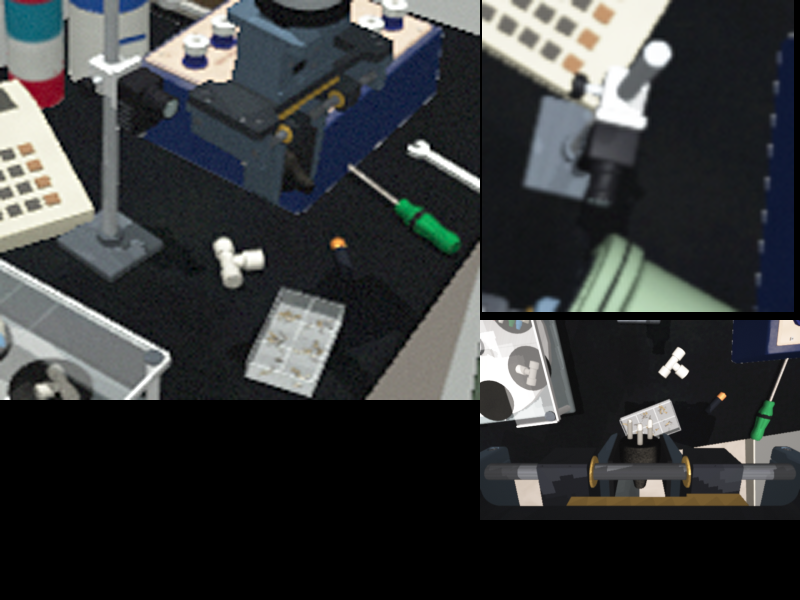

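>>> send_rows:
  grip: [-1,-1,-1,-1,-1,-1,-1,-1]
  xyz:
    - [0.004,0,0]
    - [0.008,0,0]
    - [0.012,0,0]
    - [0.015,-0.001,0]
    - [0.015,-0.001,0]
    - [0.015,-0.001,0]
    - [0.015,-0.001,0]
    - [0.015,-0.001,0]
  yaw: [0,0,0,0,0,0,0,0]

```text
time_s: 12.23
ee_pos: [436.8, -215.3, 205.9]
ee_rot: [180.0, 0.0, -10.1]
force: [0.1, 0.5, -0.2]
gripper_width: 38.9
gripper_force: 20.0
```

```bash
python3 - <<'E'
from h import *
s=load('scene');t=load('top')
L,e=tri(ray(t,394.3,171),ray(s,338.4,123.2)); print(L,e)
p=np.array([625.5,-247.5]);a=p-L[:2];a/=np.hypot(*a);print(np.degrees(np.arctan2(a[1],a[0])),p-79*a,'view',p-193*a)
w=grab('wrist'); save(w,'w5.png'); q=env.state(); print(q['ee_pos'],q['ee_rot'],q['gripper_width'])
print('carousel stations pred ok; knob', q['time_s'])
E
```

```text
[ 549.67594233 -235.07835566  220.80049064] 0.9813895702222432
-9.30366383658003 [ 547.53921494 -234.72831283] view [ 435.03884157 -216.29828323]
[ 436.81889076 -215.29867128  205.97148459] [ 1.79995661e+02  7.49352131e-03 -1.00883301e+01] 39.14447747599386
carousel stations pred ok; knob 12.2833
```

View pics/w5.png

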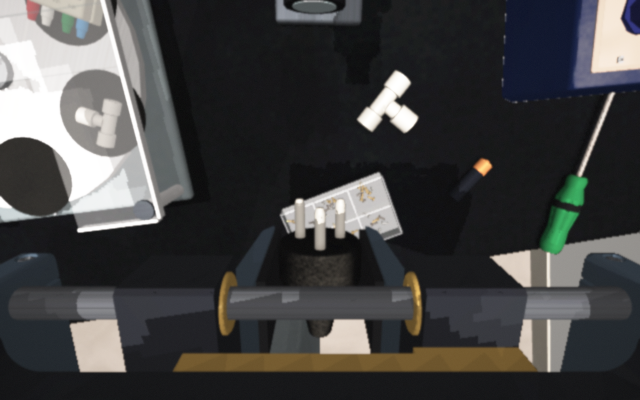

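```bash
python3 -c "
from workcell import env
print(env.job_done())"
```

```text
the job is handed in; nothing more can be done
None
```

I turned the carousel one click (+60°) and lifted the plug out. I handed the job in with the plug held still and level at the view point, pins toward the lens and about 2 to 3 mm off by my camera measurement. The tee and box looked in place, and the hand-in returned no verdict.

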